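Pack the trackball cleaning tray and hold it out for hand-over

ROBOT

A 7-joint arm with a two-finger parallel gripper is mounted at the origin on the work surface. World frame = base frame: x ahead of the robot, y to its left, z up, the work surface at z = 0. Lengths are in m, angles in rad, forces in N, time in s.
With the tool pointing down it reaches from about 0.35 to 0.9 m from the base axis. Payload 8.1 kg.
Tool frame: the origin (TCP) lies between the finger pads; the fingertips stand env.tcp_to_tips ahead of it and the grasp point (between the pads) lies 2 mm behind it (env.tcp_to_tips is the distance from the TCP to the fingertips, in m); z points along the fingers, y is the line along which they close (so a half turn about z gives the same grasp; the last joint's range is limited). The gripper opens to 92 mm and grips with 3 to 60 N. Pads are 19 mm wide; open, the fingers measure 130 mm over their backs; the gripper's body (75 mm by 190 mm) begins 47 mm behind the grasp point.
Start: joints at [1.179, 0.434, 0.025, 1.573, -0.012, 1.134, -0.075], TCP at [0.178, -0.599, 0.244] pointing down, gripper open.
Joint ranges: [-2.62, 2.62], [-0.44, 2.09], [-1.27, 1.32], [0.08, 2.57], [-1.32, 4.46], [0.12, 2], [-2.74, 2.74]. Speed limits (rad/s): [2.22, 2.22, 3.01, 3.01, 3.14, 3.14, 3.14].

INTERFACE

Orientations are given as a 3x3 rotation matrix whose columns are the frame's x, y, z axes.
In Python, from plant import env gives the robot as it stands. Calls block until the motion is done:
- env.move_to(position, orientation): joint-space move of the TCP to a pose.
- env.servo_line(position, frame=None, velocity=0.15, f_stop=None): straight line of the TCP; frame=None keeps the orientation; velocity is the mean speed in m/s. With f_stop (N) it stops when the force on the tool has changed by that much, and returns True; else False.
- env.set_joints(angles): joint-space move.
- env.set_gripper(opening): finger opening in m; the grip force is fixed at half the most; returns when the fingers have stopped.
- env.sleep(seconds).
- env.solve_ik(position, orientation): joint angles nearest the present ones, or None.
- env.read_state(): the state.
- env.snapshot(name): name is "side" or "top" or "wrist"; returns the picture (480x640x3 uint8, red, green, blue); there is no depth.
- env.camera_model(name): a dict with "fx", "fy", "cx", "cy" (pixels), "R" (3x3) and "t" (3): a world point X has camera coordinates R X + t; the wrist camera has in their place "tool_from_camera" (4x4, takes a point from camera to tool coordinates, whose origin is the TCP and whose axes are the flange's). Camera axes: x right, y down, z forward; pixel columns grow to the right and rows downward; lengths in m; the calibration is good to about 2 mm. The wrist camera is an equidistant fisheye: a pixel r from the principal point sees the ray r / f radians off the axis. A picture is of the moment at which its call begins: read the wrist's pose just before it. camera_model takes no time and is no camera call.
A pose or a line that the arm cannot do raises env.IKError and nothing moves.
- env.hand_in(): hands the job in; it is judged then, once.
The state is a dict: "time_s": time; "q": joint angles; "joint_vel": joint speeds; "effort": joint torques, N m; "eef_pos": TCP position; "orientation": TCP orientation; "contact_force": force on the tool from outside, world axes, zero at the start; "wrist_torque": the same for the moment, N m; "finger_gap": finger opening in m; "gripper_force": force on a finger pad.
Only numpy, scipy, OpenCV 4.12 (cv2) and the standard library are available. Lean on these libraries where they do the work, as an engineer would, in place of code of your own. Each camera call takes 0.05 s, during which the arm holds its last target. There are 200 camera calls.

TASK

Push the orange-handled swab from its black stand down into the narrow yellow vial on the blue parts tray, until its collar rests on the vial's mouth, and let go of it. Then lift the tray by its black handle bar and carry it level, so that the loose red trackball never leaves its shallow pocket, until it is centred over the green hand-over spot. Finish while holding it there level and still, its underside about 12 cm above the bench, and leave everything else alone.

Things in the scene. Friction and masses are not known exactly. Their poses are not given: they have to be found in the camera images.
- tray: Blue open parts tray, 200 mm long (its x) by 110 mm wide (its y), rim 12 mm high, floor and walls 4 mm thick, about 0.3 kg, loose on the bench. Origin: centre of its underside; z up. An arched carrying handle stands in the middle, in the tray's x-z plane; the red ball's pocket is at its +x end and the yellow vial, fixed to the tray, at its -x end. With ball and swab aboard it balances within a few mm of the middle of its handle bar.
- tray_bar (a point): Middle of the tray's black handle bar, 98 mm above the tray's underside: bar 88 mm long along the tray's x, 12 mm thick along the tray's y, 18 mm high (top at 107 mm). Two aluminium posts 8 mm by 12 mm, 36 mm either side of the middle, carry it; beside it, along the tray's y, it is free. Axes as the tray's.
- vial_mouth (a point): Centre of the mouth of the yellow vial, 65 mm from the tray's middle towards -x, 64 mm above the tray's underside. Bore 12 mm, outer diameter 18 mm, bore floor 7 mm above the tray's underside. z up along the vial.
- vial_seat (a point): Point on the vial's axis, 55 mm below its mouth, where the swab's tip lies once its collar rests on the mouth.
- swab: Cleaning swab, 100 mm long, 25 g, loose, standing upright in the stand at the start. Origin: centre of its lower tip; z up along it. White shaft 8 mm in diameter and 55 mm long with a tapered tip; orange collar 18 mm in diameter from 55 to 59 mm above the tip; orange round grip 14 mm in diameter from 59 to 100 mm.
- holder: Black stand for the swab, fixed block 70 by 70 mm, 62 mm high, with one 12 mm hole 58 mm deep in the middle of its top; the swab's collar rests on its top. Origin: centre of its underside.
- ball: Red trackball, 38 mm in diameter, about 50 g, loose in the tray's pocket. The origin lies on its surface and turns with it; use point ball_center.
- ball_center (a point): Centre of the red ball.
- pocket (a point): Where the ball's centre is when it rests in the middle of its pocket: 65 mm from the tray's middle towards +x, 23 mm above the underside. The pocket is a white ring on the tray's floor, inner diameter 28 mm, only 2.5 mm high: the ball can roll about 4 mm each way in it, and rolls out if the tray is tipped past about 25 degrees or jerked.
- spot: Round green hand-over spot with a white middle, 130 mm in diameter, 2 mm thick, fixed on the bench. Origin: its centre, at bench height.
- meter: Bystander: yellow multimeter lying flat, 150 by 78 by 36 mm, loose. Origin: centre of its underside.
- jar: Bystander: glass jar with a blue cap, 60 mm in diameter, 75 mm high, loose. Origin: centre of its underside.
- driver: Bystander: screwdriver lying on the bench, loose, its handle to its -x. Origin: on its underside.
Mind the look-alikes: they are no part of the job. Several things look just like the tray: the one meant starts farthest to the robot's left.

How it is judged:
On the way, in this order (a step that is already met when the one before it is completed fails the run):
1. the swab is fully down in the vial, let go, the tray still standing on the bench (distance between swab and vial_seat below 0.007 m and height (world z) of tray below 0.01 m and contact force between the fingers and swab below 0.1 N), for 0.2 s.
2. the tray is lifted clear of the bench with swab and ball aboard (height (world z) of tray above 0.04 m and distance between swab and vial_seat below 0.007 m and distance between ball_center and pocket below 0.012 m), for 0.2 s.
At the end, for the whole second after the job is handed in: The gripper holds the tray by its bar (grasp within 50 mm of its middle), still, level within 7 degrees, its middle within 40 mm of the spot's centre, underside 80 to 180 mm above the bench, the swab's tip within 7 mm of its seat in the vial, the ball's centre within 12 mm of the pocket (horizontal distance between tray and spot below 0.04 m and height (world z) of tray between 0.08 and 0.18 m and angle between tray's own z axis and vertical below 0.12 rad and linear speed of tray below 0.03 m/s and angular speed of tray below 0.15 rad/s and contact force between the fingers and tray above 1 N and distance between the grasp point and tray_bar below 0.05 m and distance between swab and vial_seat below 0.007 m and distance between ball_center and pocket below 0.012 m); the arm keeps its last pose, push and grip.
It fails at once if the ball leaves its pocket (its centre more than 12 mm from the pocket's) (distance between ball_center and pocket above 0.012 m).
It fails at once if the tray is tipped by more than 20 degrees (angle between tray's own z axis and vertical above 0.35 rad).
It fails at once if the multimeter is moved by more than 30 mm (distance of meter from where it was at the start of the episode above 0.03 m).
It fails at once if the jar is moved by more than 30 mm (distance of jar from where it was at the start of the episode above 0.03 m).
It fails at once if the screwdriver is moved by more than 30 mm (distance of driver from where it was at the start of the episode above 0.03 m).
It also fails if it takes over 72 s, if anything falls off the work surface, if the arm or the gripper's body presses on something with over 40 N, if the wrist force passes 120 N, or if a joint passes its speed limit or range.

## Working session

There is one attempt and no reset: what is moved stays moved. The work goes in short steps, each a Python script; the robot and the scene stay as the last script left them, time stands still between calls to the robot, and variables do not carry over. Pictures are saved under pics/ and viewed, at most 10 in all, crops included, and the job is handed in when it is done.

```bash
mkdir -p pics; ls; python3 - <<'E'
from plant import env
import cv2,numpy as np
np.set_printoptions(precision=4,suppress=True)
for n in ("top","side"):
    cv2.imwrite(f"pics/{n}0.png",env.snapshot(n)[:,:,::-1]); print(n,env.camera_model(n))
print(env.camera_model("wrist"),env.tcp_to_tips); s=env.read_state(); print(s)
E
```

```text
pics
top {'fx': 443.03652795949637, 'fy': 443.03652795949637, 'cx': 317.7482420871722, 'cy': 238.03776209769302, 'R': array([[-0.0226, -0.9997,  0.0046],
       [-0.9912,  0.0218, -0.1308],
       [ 0.1307, -0.0076, -0.9914]]), 't': array([0.0091, 0.5391, 1.1087])}
side {'fx': 571.6872311711892, 'fy': 571.6872311711892, 'cx': 308.37402141965555, 'cy': 237.80457767876146, 'R': array([[ 0.9869, -0.1611, -0.0066],
       [-0.1204, -0.7093, -0.6945],
       [ 0.1072,  0.6862, -0.7195]]), 't': array([-0.5127,  0.1006,  1.5141])}
{'fx': 371.64829954431775, 'fy': 371.64829954431775, 'cx': 315.7991412820078, 'cy': 234.669323057548, 'tool_from_camera': array([[-0.    , -0.9577, -0.2879,  0.0786],
       [ 1.    , -0.0002,  0.0006, -0.0015],
       [-0.0007, -0.2879,  0.9577, -0.141 ],
       [ 0.    ,  0.    ,  0.    ,  1.    ]])} 0.017
{'time_s': 0.1, 'q': array([ 1.1794,  0.4352,  0.025 ,  1.574 , -0.0116,  1.1339, -0.0751]), 'joint_vel': array([ 0.0007, -0.0027, -0.0002, -0.0022,  0.0005,  0.0004,  0.0016]), 'effort': array([  0.003 , -66.9127,   0.9883, -31.5146,  -0.0605,   0.0374,
         0.0001]), 'eef_pos': array([ 0.1778, -0.5988,  0.243 ]), 'orientation': array([[ 0.9586,  0.2847, -0.0005],
       [ 0.2847, -0.9586,  0.0012],
       [-0.0001, -0.0013, -1.    ]]), 'contact_force': array([ 0.8989, -0.7669, -0.316 ]), 'wrist_torque': array([-0.0268,  0.0093,  0.009 ]), 'gripper_force': 0.0, 'finger_gap': 0.09178031489757131}
```

View pics/top0.png

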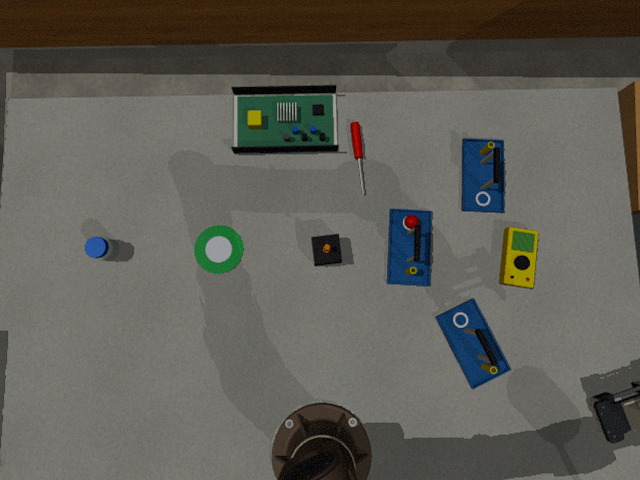

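View pics/side0.png

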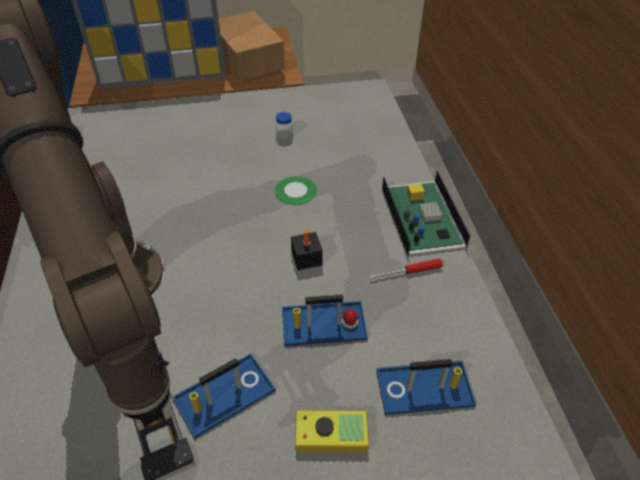

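The top view shows the leftmost tray, with the ball at (411,221), vial at (413,271) and bar at about (418,243). The swab is at (327,248) and the spot at (219,249). The side view agrees: vial (297,318), ball (350,318), swab (307,238).

```bash
cat > h.py <<'E'
import cv2,numpy as np
from plant import env
np.set_printoptions(precision=4,suppress=True)
def blobs(im,lo,hi,roi=(0,0,640,480),amin=8):
    hsv=cv2.cvtColor(im,cv2.COLOR_RGB2HSV); m=cv2.inRange(hsv,lo,hi)
    k=np.zeros_like(m); x0,y0,x1,y1=roi; k[y0:y1,x0:x1]=m[y0:y1,x0:x1]
    n,l,s,c=cv2.connectedComponentsWithStats(k)
    return [(c[i],s[i],l==i) for i in sorted(range(1,n),key=lambda i:-s[i,4]) if s[i,4]>=amin]
def ray(n,px,st=None):
    c=env.camera_model(n); u=np.array([(px[0]-c['cx'])/c['fx'],(px[1]-c['cy'])/c['fy']])
    if n!='wrist':
        return -c['R'].T@c['t'], c['R'].T@np.r_[u,1]
    th=np.linalg.norm(u); d=np.r_[u/max(th,1e-9)*np.sin(th),np.cos(th)]
    T=c['tool_from_camera']; R=st['orientation']
    return st['eef_pos']+R@T[:3,3], R@T[:3,:3]@d
def at_z(n,px,z,st=None):
    o,d=ray(n,px,st); return o+d*(z-o[2])/d[2]
def cross(r1,r2):
    (a,u),(b,v)=r1,r2; s=np.linalg.lstsq(np.c_[u,-v],b-a,rcond=None)[0]
    p,q=a+s[0]*u,b+s[1]*v; return (p+q)/2,np.linalg.norm(p-q)
def down(yaw):  # tool x axis at yaw in the world, z down
    c,s=np.cos(yaw),np.sin(yaw); return np.array([[c,s,0],[s,-c,0],[0,0,-1.]])
E
python3 - <<'E'
from h import *
T,S=[cv2.imread(f"pics/{n}0.png")[:,:,::-1].copy() for n in("top","side")]
Y=((20,120,70),(34,255,255));O=((5,150,80),(17,255,255));Rd=((0,170,60),(4,255,255));B=((100,120,40),(125,255,255));K=((0,0,0),(180,255,45));W=((0,0,150),(180,40,255))
def f(t,im,c,roi):
    b=blobs(im,*c,roi); print(t,[(x[0],x[1]) for x in b[:2]]); return b[0][0] if b else None
vt=f('vial T',T,Y,(400,255,425,290)); vs=f('vial S',S,Y,(285,300,310,335))
st=f('swab T',T,O,(310,230,345,265)); ss=f('swab S',S,O,(290,220,325,250))
bt=f('ball T',T,Rd,(395,205,430,240)); bs=f('ball S',S,Rd,(335,300,365,335))
kt=f('bar T',T,K,(405,215,430,270)); ks=f('bar S',S,K,(295,290,350,308))
sp=f('spot T',T,W,(200,230,240,270)); sps=f('spot S',S,W,(275,175,320,205))
for t,a,b,z in(('vial',vt,vs,.06),('swab',st,ss,.1),('ball',bt,bs,.023),('bar',kt,ks,.1),('spot',sp,sps,.002)):
    if a is not None and b is not None: print(t,at_z('top',a,z),at_z('side',b,z),*cross(ray('top',a),ray('side',b)))
bl=blobs(T,*B,(380,195,440,295))
m=sum(x[2].astype(np.uint8) for x in bl[:4]); r=cv2.minAreaRect(cv2.findNonZero(m)); print(r,at_z('top',r[0],.006)); print([at_z('top',p,.012) for p in cv2.boxPoints(r)])
E
```

```text
vial T [(array([411.1429, 270.3061]), array([406, 267,  11,   7,  49], dtype=int32))]
vial S [(array([296.5804, 317.2143]), array([294, 308,   6,  20, 112], dtype=int32))]
swab T [(array([326.5143, 248.5429]), array([323, 244,   7,   9,  35], dtype=int32))]
swab S [(array([306.0933, 238.48  ]), array([303, 230,   7,  16,  75], dtype=int32))]
ball T [(array([411.096, 221.2  ]), array([405, 215,  14,  14, 125], dtype=int32))]
ball S [(array([349.8017, 316.6379]), array([344, 311,  13,  13, 116], dtype=int32))]
bar T [(array([416.6211, 242.0573]), array([409, 224,  12,  37, 227], dtype=int32)), (array([428.2286, 249.2571]), array([428, 237,   2,  28,  35], dtype=int32))]
bar S [(array([323.9143, 300.4929]), array([306, 298,  36,   7, 140], dtype=int32))]
spot T [(array([218.1102, 248.7816]), array([206, 237,  25,  25, 499], dtype=int32))]
spot S [(array([295.4403, 189.2985]), array([285, 182,  22,  15, 268], dtype=int32))]
vial [ 0.4492 -0.2347  0.06  ] [ 0.4499 -0.2564  0.06  ] [ 0.4512 -0.2397  0.037 ] 0.0014320932064966075
swab [ 0.5044 -0.0231  0.1   ] [ 0.5069 -0.0446  0.1   ] [ 0.5084 -0.0237  0.078 ] 0.003258094933754443
ball [ 0.58   -0.2491  0.023 ] [ 0.5809 -0.2493  0.023 ] [ 0.5805 -0.2492  0.0228] 0.0009126786388452327
bar [ 0.5155 -0.2429  0.1   ] [ 0.5161 -0.2488  0.1   ] [ 0.5166 -0.2443  0.094 ] 0.0008013324759064245
spot [0.5207 0.2612 0.002 ] [0.5219 0.2602 0.002 ] [0.5214 0.2614 0.0009] 0.0012699249018763607
((409.34716796875, 246.97491455078125), (42.19956970214844, 75.4057846069336), 2.2025980949401855) [ 0.5138 -0.2448  0.006 ]
[array([ 0.4181, -0.18  ,  0.012 ]), array([ 0.6173, -0.1963,  0.012 ]), array([ 0.6105, -0.3084,  0.012 ]), array([ 0.4114, -0.2896,  0.012 ])]
```

```bash
python3 - <<'E'
from h import *
R=down(-0.083)
env.move_to([0.35,-0.30,0.30],R)
env.move_to([0.450,-0.238,0.24],R)
env.servo_line([0.450,-0.238,0.157]); env.sleep(.3)
s=env.read_state(); im=env.snapshot("wrist"); a=im
np.savez('v1.npz',im=im,p=s['eef_pos'],R=s['orientation']); print(s['eef_pos'],s['orientation'])
env.servo_line([0.450,-0.238,0.24])
env.move_to([0.507,-0.024,0.24],R); env.servo_line([0.507,-0.024,0.200]); env.sleep(.3)
s=env.read_state(); im=env.snapshot("wrist")
np.savez('s1.npz',im=im,p=s['eef_pos'],R=s['orientation']); print(s['eef_pos'],s['time_s'],s['q'])
cv2.imwrite('pics/w1.png',cv2.resize(np.hstack([a[:,:,::-1],im[:,:,::-1]]),(800,300)))
E
```

```text
[ 0.4504 -0.2382  0.1577] [[ 0.9966 -0.083   0.0011]
 [-0.083  -0.9966 -0.0005]
 [ 0.0012  0.0004 -1.    ]]
[ 0.5074 -0.0241  0.2008] 5.3667 [ 0.1476  0.3066 -0.2582  1.8951  0.0951  0.9502 -1.8084]
```

View pics/w1.png

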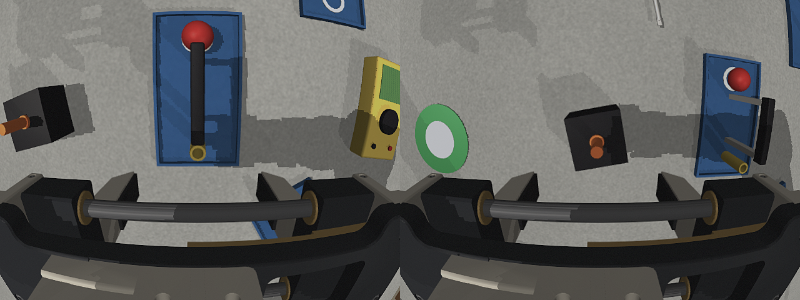

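The left half, over the vial, shows its mouth at about (317,244) at full resolution. The right half, over the stand, shows the swab's top at about (315,243) with the collar above it. I'll crop both for the exact circles.

```bash
python3 - <<'E'
from h import *
out=[]
for f,rng in(('v1',((18,90,40),(36,255,255))),('s1',((3,110,30),(17,255,255)))):
    im=np.load(f+'.npz')['im']
    b=blobs(im,*rng,(280,200,350,275))
    print(f,[(x[0],x[1]) for x in b[:3]])
    c=im[210:270,280:350].copy(); out.append(cv2.resize(c,None,fx=5.5,fy=5.5,interpolation=cv2.INTER_NEAREST))
cv2.imwrite('pics/c1.png',np.hstack(out)[:,:,::-1])
E
```

```text
v1 [(array([315.9223, 243.4387]), array([303, 229,  27,  29, 579], dtype=int32))]
s1 [(array([314.5112, 233.5742]), array([302, 215,  25,  39, 761], dtype=int32))]
```

View pics/c1.png

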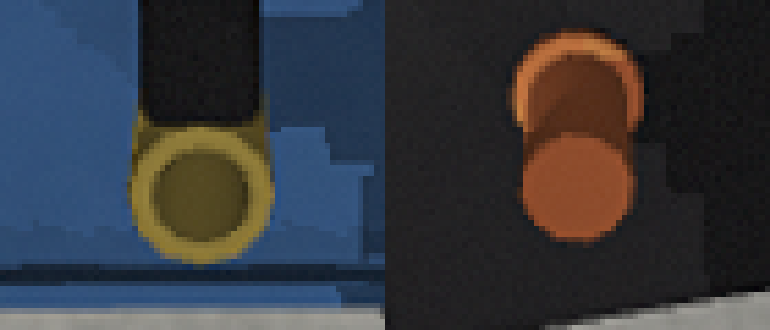

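Vial mouth circle is centred at (316.0,244.9) px and swab top at (314.7,243.6) px.

```bash
python3 - <<'E'
from h import *
def g(f,px,z):
    d=np.load(f+'.npz'); p=at_z('wrist',px,z,dict(eef_pos=d['p'],orientation=d['R'])); print(f,p, p-d['p']); return p
v=g('v1',(316,244.9),.064); s=g('s1',(314.7,243.6),.107)
np.savez('pts.npz',v=v,s=s)
R=down(-0.083)
env.servo_line([s[0],s[1],0.2],R); env.servo_line([s[0],s[1],0.091],velocity=.1)
env.set_gripper(0.0); env.sleep(.2); q=env.read_state(); print(q['finger_gap'],q['gripper_force'],q['eef_pos'],q['contact_force'])
env.servo_line([s[0],s[1],0.175],velocity=.08); env.sleep(.2)
T=env.snapshot('side'); q=env.read_state(); print(q['finger_gap'],q['eef_pos'],q['time_s'])
w=env.snapshot('wrist')
cv2.imwrite('pics/g1.png',np.hstack([cv2.resize(T[160:310,240:380],(400,430)),cv2.resize(w[190:310,250:370],(400,430))])[:,:,::-1])
E
```

```text
v1 [ 0.451  -0.2369  0.064 ] [ 0.0006  0.0013 -0.0937]
s1 [ 0.509 -0.022  0.107] [ 0.0016  0.0021 -0.0938]
0.01328699729749844 29.99876618385315 [ 0.509 -0.022  0.091] [-0.7959  0.0255  0.2254]
0.013595080180393189 [ 0.5088 -0.022   0.1747] 9.75
```

View pics/g1.png

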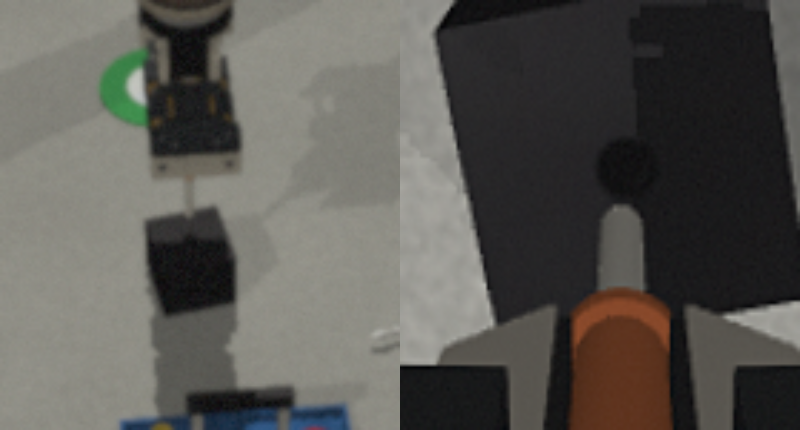

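The held swab hangs upright, its tip at wrist px (316.6,247), in line with the grip. I'll compute the tip's lateral offset from the TCP with the same camera model, so the calibration bias cancels, then move over the vial and look before inserting.

```bash
python3 - <<'E'
from h import *
R=down(-0.083); P=np.load('pts.npz'); v=P['v']
s=env.read_state()
t=at_z('wrist',(316.4,249),s['eef_pos'][2]-.084,s); print('tip-TCP tool',R.T@(t-s['eef_pos']))
env.servo_line([v[0],v[1],0.175],velocity=.12)
env.servo_line([v[0],v[1],0.155],velocity=.08); env.sleep(.4)
s=env.read_state(); print(s['eef_pos'],s['time_s'])
w=env.snapshot('wrist'); cv2.imwrite('pics/i1.png',cv2.resize(w[190:310,250:370],(600,600),interpolation=cv2.INTER_CUBIC)[:,:,::-1])
E
```

```text
tip-TCP tool [ 0.0008 -0.0011  0.084 ]
[ 0.4511 -0.2369  0.1552] 12.6083
```

View pics/i1.png

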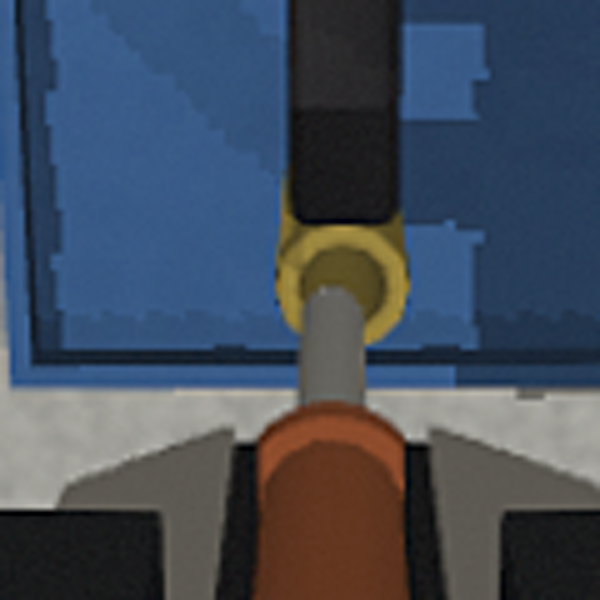

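The swab tip hovers over the mouth. Shaft axis is at crop x≈332 and mouth centre at ≈343, so it needs about 1.2 mm to image right (tool +y). I'll correct that and insert.

```bash
python3 - <<'E'
from h import *
R=down(-0.083); s=env.read_state()
m=at_z('wrist',(318.1,246.1),.064,s); t=at_z('wrist',(315.9,247.2),.0712,s)
d=R.T@(m-t); print('mouth - tip(+x edge) tool',d)
v=s['eef_pos']+R@[np.clip(d[0]+.002,-.001,.001),d[1],0]; print(v)
env.servo_line([v[0],v[1],.155],R); np.savez('v2.npz',v=v)
h=env.servo_line([v[0],v[1],.130],velocity=.03,f_stop=6); q=env.read_state(); print(h,q['eef_pos'],q['contact_force'])
if not h:
    h=env.servo_line([v[0],v[1],.0905],velocity=.04,f_stop=12); q=env.read_state(); print(h,q['eef_pos'],q['contact_force'],q['time_s'],q['finger_gap'])
E
```

```text
mouth - tip(+x edge) tool [-0.0017  0.0015  0.0072]
[ 0.4513 -0.2384  0.1552]
False [ 0.4514 -0.2385  0.1301] [-0.4746 -0.3128 -0.4857]
True [ 0.451  -0.2383  0.0928] [-0.83    0.5665  6.7569] 14.7583 0.013542421787915185
```

```bash
python3 - <<'E'
from h import *
R=down(-0.083); v=np.load('v2.npz')['v']
env.set_gripper(0.06); env.sleep(.4)
env.servo_line([v[0],v[1],.19],velocity=.08); env.sleep(.3)
b=v+R@[.045,0,0]; env.servo_line([b[0],b[1],.19],R); env.sleep(.3)
s=env.read_state(); w=env.snapshot('wrist'); np.savez('b.npz',im=w,p=s['eef_pos'],R=s['orientation'])
print(s['time_s'],s['eef_pos']); S=env.snapshot('side')
cv2.imwrite('pics/b1.png',np.hstack([cv2.resize(w,(533,400)),cv2.resize(S[280:360,270:320],(250,400))])[:,:,::-1])
E
```

```text
18.4833 [ 0.4956 -0.2423  0.1901]
```

View pics/b1.png

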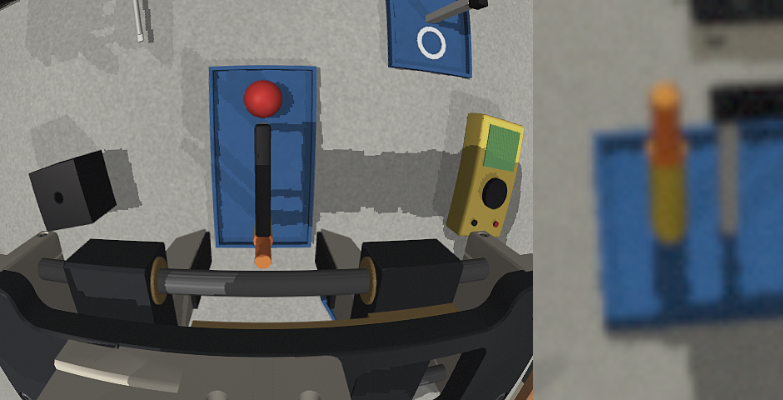

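The swab is seated with its collar on the vial's mouth. The bar runs straight down the image at x≈262 (≈315 full resolution), aligned with the tool, and the ball is in its pocket. Next I grasp and lift.

```bash
python3 - <<'E'
from h import *
R=down(-0.083); v=np.load('v2.npz')['v']; b=v+R@[.065,0,0]; print(b)
env.servo_line([b[0],b[1],.19],R,velocity=.1)
env.servo_line([b[0],b[1],.096],velocity=.06,f_stop=8)
env.set_gripper(0.0); env.sleep(.3); q=env.read_state(); print(q['finger_gap'],q['gripper_force'],q['eef_pos'],q['contact_force'])
env.servo_line([b[0],b[1],.126],velocity=.02); env.sleep(.3)
env.servo_line([b[0],b[1],.216],velocity=.04); env.sleep(.3)
q=env.read_state(); print(q['finger_gap'],q['eef_pos'],q['contact_force'],q['wrist_torque'],q['time_s'])
S=env.snapshot('side'); cv2.imwrite('pics/l1.png',cv2.resize(S[200:360,240:400],(600,600))[:,:,::-1])
# can the arm do the goal with this orientation, and along the line?
for y in np.linspace(b[1],.26,6): print(y,env.solve_ik([.521,y,.216],R))
E
```

```text
[ 0.516  -0.2438  0.1552]
0.011807785637268725 29.99905228614807 [ 0.516  -0.2437  0.0959] [-0.3459  0.395  -0.8347]
0.012060840151410375 [ 0.516  -0.2438  0.2159] [-0.1225 -0.5101 -3.1595] [ 0.029   0.0143 -0.0559] 26.4167
-0.2438094835727234 [ 0.4717  0.3886 -0.1727  1.7226  0.0757  1.0369 -1.3807]
-0.1430475868581787 [ 0.3302  0.3371 -0.2095  1.8037  0.0814  1.0092 -1.5651]
-0.042285690143634036 [ 0.1736  0.313  -0.248   1.8418  0.0901  0.9976 -1.7656]
0.058476206570910655 [ 0.012   0.3195 -0.2884  1.8357  0.1063  1.0014 -1.9737]
0.15923810328545532 [-0.1419  0.3568 -0.3324  1.7853  0.1341  1.0215 -2.1789]
0.26 [-0.2692  0.4247 -0.3968  1.6911  0.1833  1.0626 -2.3777]
```

View pics/l1.png

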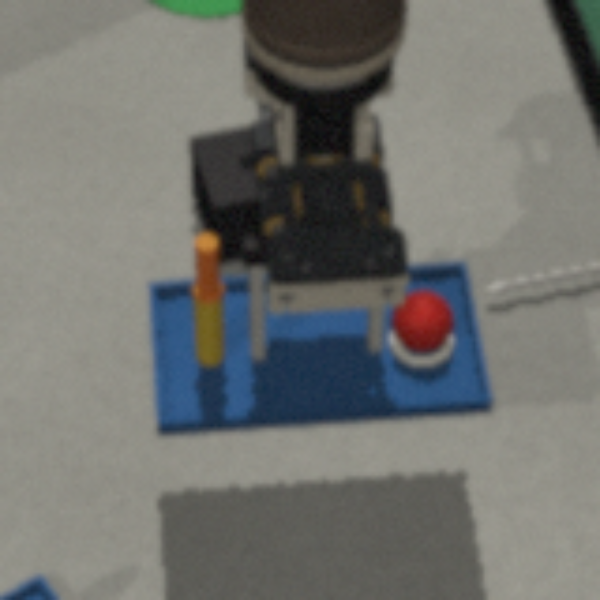

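The tray hangs level off the bench, ball in its ring and swab seated. Time is 26 s, so there is room to carry slowly.

```bash
python3 - <<'E'
from h import *
R=down(-0.083)
for y in(-.12,.0,.13,.261): pass
env.servo_line([.521,.261,.218],R,velocity=.06); env.sleep(1.5)
q=env.read_state(); print(q['finger_gap'],q['eef_pos'],q['contact_force'],q['wrist_torque'],q['time_s'])
S=env.snapshot('side'); T=env.snapshot('top')
cv2.imwrite('pics/f1.png',np.hstack([cv2.resize(S[110:270,210:370],(400,400)),cv2.resize(T[170:330,140:300],(400,400))])[:,:,::-1])
E
```

```text
0.011920746670782115 [0.521 0.261 0.218] [-0.712   0.0872 -3.3697] [0.0057 0.0573 0.009 ] 36.5333
```

View pics/f1.png

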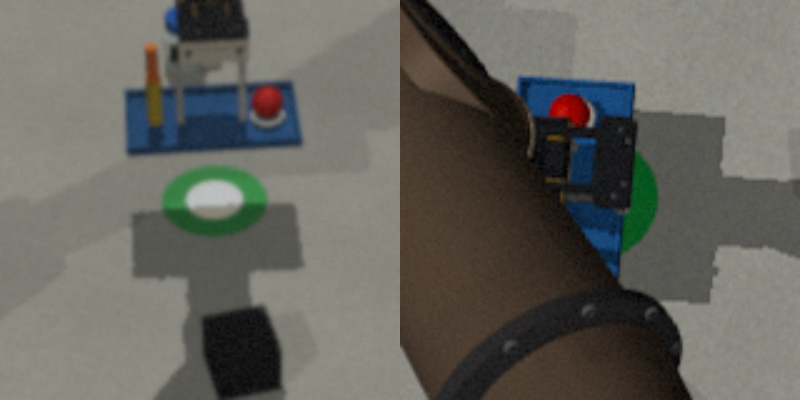

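The tray hangs level over the spot with the ball in its ring, the swab seated and the gripper on the bar. I'm handing it in.

```bash
python3 -c "
from plant import env
print(env.hand_in())"
```

```text
the job is handed in; nothing more can be done
None
```

I handed the job in at about 37 s with the swab seated in the vial and the tray held level and still over the green spot, about 12 cm up, with the ball in its pocket; no verdict came back.

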